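Fetch a sample jar from the weighing enclosure

ROBOT

A 6-joint arm with a two-finger parallel gripper is mounted at the origin on the work surface. World frame = base frame: x ahead of the robot, y to its left, z up, the work surface at z = 0. Lengths are in mm, angles in rad, forces in N, time in s.
With the tool pointing down it reaches from about 350 to 875 mm from the base axis. Payload 4.2 kg.
Tool frame: the origin (TCP) lies midway between the tips of the shut fingers; the grasp point (between the pads) lies 19 mm behind it; z points along the fingers, y is the direction in which the jaws open and shut (so a half turn about z gives the same grasp; the last joint's range is limited). The gripper opens to 85 mm and grips with 20 to 120 N. Pads are 22 mm wide; open, the fingers measure 114 mm over their backs; the gripper's body (76 mm by 85 mm) begins 54 mm behind the grasp point. The pads swing forward as they close: fully open they stand 13 mm farther back than shut.
Start: joints at [-0.976, 0.385, 0.008, 0, -1.194, -0.259], TCP at [205.968, -590.065, 231.312] pointing down, gripper open.
Joint ranges: [-3.14, 3.14], [-1.21, 2.06], [-1.07, 1.41], [-3.16, 2.05], [-2.99, -0.16], [-3.1, 3.1]. Speed limits (rad/s): [2.79, 2.79, 3.14, 3.14, 3.14, 3.14].

INTERFACE

Orientations are given as a unit quaternion [x, y, z, w].
In Python, from bench import read_state, get_image, job_done, search_frame, regions_of gives the robot as it stands.
- The arm moves only by the tool servo_tool, never from a script. Its arguments are lists of equal length, an entry for each row: "turn": the turn, a rotation vector about the world's x, y, z in rad, a list of three; "dp": the shift along the world's x, y, z in m, a list of three; "fingers": the finger opening in m, from 0 to 0.0854. In form: {"turn": [[rx, ry, rz], ...], "dp": [[tx, ty, tz], ...], "fingers": [fingers, ...]}. A call has exactly 5 rows; each row shifts and turns the pose as measured when the row begins; what a row does not reach is not made up. A row lasts 1/8 s, in which the tool goes at most 62.5 mm and 10.7 degrees, less where a joint would pass 70% of its speed; a pose out of reach is approached as far as the arm can. A call is refused whole if a number of a shift passes 0.0625 or a number of a turn 0.188, either way. A call with a gripper value outside its range is refused whole. The fingers move at their own pace and stop on an object; the grip force is fixed at half the most. Time passes only in rows, so rows that do not move let the fingers close, or fill a call up. It gives the time, the measured TCP pose, the force and the opening at its end, in the units of the state.
- read_state(): the state, without advancing time (a new reading comes with each control period).
- get_image(name): name is "scene" or "side" or "wrist"; returns a dict with "img" (420x560x3 uint8, red, green, blue), "vfov" (degrees; the focal length in pixels is half the picture's height over the tangent of half this angle, whatever the lens; pixels are square), "cx", "cy" (the principal point, pixels), "k1" (the pictures are not rectified: a ray, as slopes to the right and down, at radius r is drawn at 1 + k1 r^2 times it, then the intrinsics apply), "world_from_camera" (4x4, takes a point from camera to world coordinates); the wrist camera has in their place "mount" (4x4, takes a point from camera to tool coordinates, whose origin is the TCP and whose axes are the flange's). Camera axes: x right, y down, z forward; pixel columns grow to the right and rows downward; lengths in mm; the calibration is good to about 2 mm. A picture is of the moment at which its call begins: read the wrist's pose just before it. There is no depth.
- job_done(): hands the job in, once; it reports no verdict.
Trained networks look in the newest picture that a camera, given by its name, has taken for a name from the list of things; names that differ only in an ending like _2 or _b are one class to them, and where a whole thing is asked for, a point or a joint stands for the part that bears it (a point fixed in the world has none). Each returns a list of dicts, best first, with "score" (0 to 1); they miss things now and then, are a little off and sometimes report something else, mostly with a low value. They report only what shows in the picture. A call takes as long as a camera call.
- search_frame(query, camera): "box" ([left, top, width, height] in pixels, round what is visible of it).
- regions_of(query, camera): "region" (420x560 bool, what is visible of it) and "box" ([left, top, width, height] in pixels, round what is visible of it).
The state is a dict: "clock": time; "joints": joint angles; "joint_vel": joint speeds; "joint_efforts": joint torques, N m; "position": TCP position; "ee_rot": TCP orientation; "contact_force": force on the tool from outside, world axes, zero at the start; "wrist_torque": the same for the moment, N m; "gripper_width": finger opening in mm.
Only numpy, scipy, OpenCV 4.12 (cv2) and the standard library are available. Lean on these libraries where they do the work, as an engineer would, in place of code of your own. Each camera call takes 0.05 s, during which the arm holds its last target. There are 200 camera calls.

TASK

Lift the front sash of the clear weighing enclosure until it stays up by itself, reach in under it and take out the short white screw-lid jar, and stand it gently and upright on the middle of the balance's round pan. Keep the jar upright, never let the sash drop, leave the flask and the dark bottle where they stand inside, and leave the sash up, because the jar goes back in after weighing.

Things in the scene. Friction and masses are not known exactly. Their poses are not given: they have to be found in the camera images.
- enclosure: clear weighing enclosure fixed on the bench, 500 mm wide (y), 300 deep (x), roof at 400 mm, closed but for its front sash; two 22 mm wide sash guides, 620 mm high, at its front corners. Origin: on the bench, in the sash's plane, mid width; x points inwards, away from the robot. Floor 6 mm thick; flat 11 mm sill under the sash. Fixed clear header pane behind the sash from 305 mm up.
- sash (a joint): height of the sash above closed, m: 0 closed (at the start), 0.27 at the upper stop. It slides straight up, about 0.7 kg. A counterweight lever on its right guide carries more of it the higher it stands: low down it falls shut if let go (about 15 N to lift), from about 0.17 up friction holds it when released (5 to 9 N to lift). About 0.24 or more leaves good room to reach under.
- sash_lip (a point): middle of the sash's lifting lip, a level aluminium lip 430 mm long at the bottom of the sash. This point: underside of its rounded front nose (11 mm thick), 50 mm in front of the pane, 65 mm above the bench when closed; rises with the sash. Free space below for 44 mm behind the nose, back to a bottom rail that reaches 35 mm lower than this point. Axes as the enclosure's.
- jar_center (a point): centre (half-way up) of the sample jar to be fetched: white plastic, round, 60 mm body with a ribbed white screw lid 62 mm across, 95 mm tall in all, about 0.2 kg. The shortest and only white one of the three vessels that stand in a row, about 77 mm behind the sash and 120 mm apart. z along its axis.
- flask_center (a point): centre (half-way up) of a conical glass flask inside the enclosure, 76 mm across its foot, narrow neck, 124 mm tall. Must stay where it stands.
- amber_center (a point): centre (half-way up) of a dark brown bottle with a black cap inside the enclosure, 56 mm across, 128 mm tall. Must stay where it stands.
- balance: top-loading balance fixed on the bench left of the enclosure, white, 300 mm long (its x) and 200 mm wide, origin at the middle of its underside; display at its front (-x) end, up to 80 mm high.
- pan (a point): centre of the top face of the balance's round steel pan, 150 mm across, 82 mm above the bench. It does not move.

How it is judged (in metres and radians):
On the way, in this order (a step that is already met when the one before it is completed fails the run):
1. the sash is raised at least 170 mm (value of joint sash above 0.17 m), for 0.3 s.
2. the jar is outside, in front of the raised sash (x of jar_center in the frame of enclosure below -0.035 m and value of joint sash above 0.16 m), for 0.1 s.
At the end, for the whole second after the job is handed in: The jar stands upright (within 0.1 rad) and at rest on the pan, its axis within 35 mm of the pan's centre; the sash stands still by itself at least 160 mm up; the flask and the dark bottle are within 30 mm of where they stood (horizontal distance between jar_center and pan below 0.035 m and z of jar_center in the frame of pan between 0.043 and 0.052 m and angle between jar_center's own z axis and vertical below 0.1 rad and linear speed of jar below 0.02 m/s and value of joint sash above 0.16 m and velocity of joint sash above -0.01 m/s and distance of each of flask_center, amber_center from where it was at the start of the episode below 0.03 m); the robot touches nothing.
It fails at once if the sash is let drop (falls faster than 0.4 m/s) (velocity of joint sash below -0.4 m/s).
It fails at once if the jar is tipped by more than 0.6 rad (angle between jar_center's own z axis and vertical above 0.6 rad).
It fails at once if the flask or the dark bottle is knocked over or moved more than 30 mm (distance of any of flask_center, amber_center from where it was at the start of the episode above 0.03 m).
It fails at once if the jar is dropped (moves faster than 0.45 m/s with no finger on it) or pressed on to the balance with more than 40 N ((linear speed of jar above 0.45 m/s and contact force between the fingers and jar below 0.1 N) or contact force between jar and balance above 40 N).
It also fails if it takes over 64 s, if anything falls off the work surface, if the arm or the gripper's body presses on something with over 40 N, if the wrist force passes 120 N, or if a joint passes its speed limit or range.

## Working session

There is one attempt and no reset: what is moved stays moved. The work goes in short steps, Python scripts to look and compute and a tool call to move; the robot and the scene stay as the last step left them, time stands still between calls to the robot, and variables do not carry over. Pictures are saved under pics/ and viewed, about 8 in all and at most 12, crops included, and the job is handed in when it is done.

Besides the shell and the picture viewer there is one more tool, called after "Call:" by a JSON object that holds its "method" and its "body", one argument or row to a line. servo_tool: Moves the arm, as the interface text tells. Its arguments: {"type":"object","properties":{"turn":{"type":"array","items":{"type":"array","items":{"type":"number"}}},"dp":{"type":"array","items":{"type":"array","items":{"type":"number"}}},"fingers":{"type":"array","items":{"type":"number"}}},"required":["turn","dp","fingers"]}

```bash
mkdir -p pics
cat > h.py <<'E'
import numpy as np,cv2
from bench import *
from scipy.spatial.transform import Rotation as R
def save(n,f):
    d=get_image(n); cv2.imwrite('pics/'+f,d['img'][:,:,::-1]); return d
def ray(d,u,v,T=None):
    f=d['img'].shape[0]/2/np.tan(np.radians(d['vfov'])/2)
    p=np.array([(u-d['cx'])/f,(v-d['cy'])/f]); q=p.copy()
    for _ in range(20): q=p/(1+d['k1']*(q@q))
    T=np.array(d['world_from_camera']) if T is None else T
    r=T[:3,:3]@np.array([q[0],q[1],1]); return T[:3,3],r/np.linalg.norm(r)
def proj(d,P,T=None):
    T=np.array(d['world_from_camera']) if T is None else T
    f=d['img'].shape[0]/2/np.tan(np.radians(d['vfov'])/2)
    c=T[:3,:3].T@(np.array(P,float)-T[:3,3]); q=c[:2]/c[2]
    q=q*(1+d['k1']*(q@q)); return q*f+[d['cx'],d['cy']]
def tri(a,b):
    (o,r),(p,s)=a,b
    A=np.stack([r,-s],1); t=np.linalg.lstsq(A,p-o,rcond=None)[0]
    x,y=o+t[0]*r,p+t[1]*s; return (x+y)/2,np.linalg.norm(x-y)
def onz(a,z): return a[0]+a[1]*(z-a[0][2])/a[1][2]
E
python3 - <<'E'
from h import *
s=read_state(); print(s['clock'],s['position'],s['ee_rot'],s['gripper_width'])
for n in ['scene','side']:
    d=save(n,n+'0.png'); print(n,d['vfov'],d['cx'],d['cy'],d['k1'],np.round(d['world_from_camera'],3).tolist())
    for q in ['enclosure','sash','sash_lip','jar_center','flask_center','amber_center','balance','pan']:
        print(q,[(np.round(x['box'],0).tolist(),round(x['score'],2)) for x in search_frame(q,n)[:2]])
E
```

```text
0.0 [ 205.77906218 -589.53715948  230.25641898] [-1.67005119e-01  9.85955456e-01  1.04322016e-03 -2.01766055e-04] 85.10348246722751
scene 43.866946155887845 272.9349672941406 213.1380583732844 -0.20433926528494145 [[-0.418, 0.866, -0.274, 811.921], [0.908, 0.4, -0.121, 198.393], [0.006, -0.3, -0.954, 1060.194], [0.0, 0.0, 0.0, 1.0]]
enclosure [([2.0, 0.0, 347.0, 396.0], 0.66), ([354.0, 159.0, 110.0, 144.0], 0.17)]
sash []
sash_lip []
jar_center []
flask_center []
amber_center []
balance [([352.0, 155.0, 114.0, 147.0], 0.63)]
pan [([354.0, 162.0, 113.0, 142.0], 0.74)]
side 56.81499251148272 279.37678961552854 211.29030852773502 -0.03517636557899275 [[0.177, -0.938, 0.297, 273.98], [-0.984, -0.167, 0.059, 40.205], [-0.005, -0.303, -0.953, 841.364], [0.0, 0.0, 0.0, 1.0]]
enclosure [([207.0, 0.0, 350.0, 260.0], 0.84)]
sash [([254.0, 126.0, 305.0, 139.0], 0.64)]
sash_lip [([256.0, 121.0, 302.0, 146.0], 0.8)]
jar_center []
flask_center []
amber_center []
balance [([100.0, 159.0, 119.0, 155.0], 0.58)]
pan [([102.0, 157.0, 119.0, 157.0], 0.78)]
```

View pics/scene0.png

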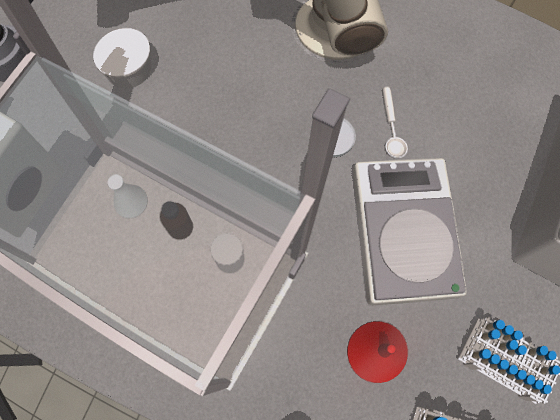

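View pics/side0.png

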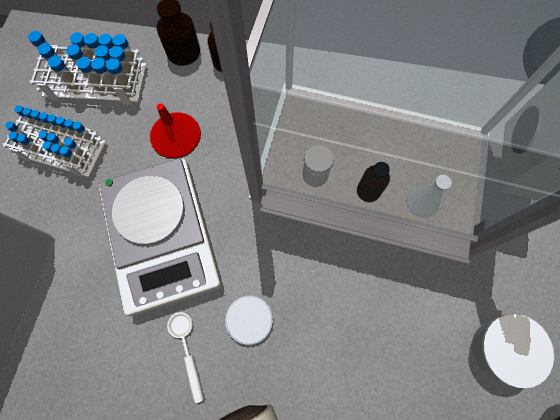

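Run:
```python
from h import *
S=get_image('scene');D=get_image('side')
print('pan',onz(ray(S,417,245),82),onz(ray(D,148,210),82),tri(ray(S,417,245),ray(D,148,210)))
print('jar',onz(ray(S,227,247),101),onz(ray(D,319,157),101),tri(ray(S,227,247),ray(D,319,157)))
print('flasktop',tri(ray(S,115,182),ray(D,443,182)))
print('ambertop',tri(ray(S,175,210),ray(D,382,168)))
for u,v in [(262,208),(470,262)]: print('lip',onz(ray(D,u,v),76))
for u,v in [(310,200),(203,388),(30,60)]: print('roof',onz(ray(S,u,v),400))
im=D['img'][170:290,230:510][:,:,::-1]; cv2.imwrite('pics/c1.png',cv2.resize(im,None,fx=2.8,fy=2.8,interpolation=cv2.INTER_CUBIC))
```

```text
pan [471.31517857 359.18999143  82.        ] [465.82886933 354.65873777  82.        ] (array([468.1574316 , 359.96742147,  71.59760797]), np.float64(1.9988396581715018))
jar [633.4665874   26.37623706 101.        ] [636.59071048  25.02525029 101.        ] (array([634.39368661,  26.07877983, 104.88811406]), np.float64(2.01245369555471))
flasktop (array([ 614.37777386, -226.01163057,  125.16972501]), np.float64(0.38887336914753073))
ambertop (array([617.36693094, -94.80973439, 133.13557858]), np.float64(12.572547009436484))
lip [513.1703906  123.96935964  76.        ]
lip [ 474.39667078 -306.61230027   76.        ]
roof [584.37555839 152.35354599 400.        ]
roof [863.07394091 131.16464111 400.        ]
roof [ 552.52081477 -340.17486169  400.        ]
```

View pics/c1.png

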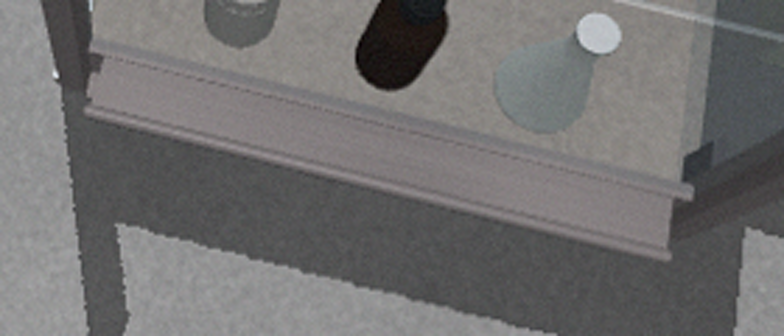

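The crop shows the lip's front edge running from about (261,210) to (469,261) in the side picture. The white jar lid is at (319,157), with the amber bottle and then the flask to its right. In the scene picture the pan is at (417,245).

```bash
cat >> h.py <<'E'
def tool(pitch,yaw,flip=1):
    z=np.array([np.cos(pitch)*np.cos(yaw),np.cos(pitch)*np.sin(yaw),-np.sin(pitch)])
    y=flip*np.array([-np.sin(yaw),np.cos(yaw),0]); return np.stack([np.cross(y,z),y,z],1)
def todo(P,Rt=None):
    s=read_state(); Rc=R.from_quat(s['ee_rot'])
    rv=(R.from_matrix(Rt)*Rc.inv()).as_rotvec() if Rt is not None else np.zeros(3)
    dp=(np.array(P)-s['position'])/1000; n=max(np.abs(dp).max()/.06,np.linalg.norm(rv)/.18)
    print('t',round(s['clock'],2),'pos',np.round(s['position'],1),'J',np.round(s['joints'],3),'F',np.round(s['contact_force'],1),'w',round(s['gripper_width'],1))
    print('dp',np.round(dp,4),'rv',np.round(rv,3),'rows',n)
E
python3 - <<'E'
from h import *
for f in (1,-1):
  todo([420,-150,230],tool(.6,-.087,f))
  todo([420,-150,230],tool(1.57,-.087,f))
print(R.from_quat(read_state()['ee_rot']).as_matrix().round(3))
d=get_image('wrist');print(np.round(d['mount'],2))
E
```

```text
t 1.0 pos [ 205.9 -590.1  231.3] J [-0.976  0.385  0.008  0.    -1.194 -0.259] F [ 0.1 -0.3 -0.8] w 85.7
dp [ 0.2141  0.4401 -0.0013] rv [ 0.121 -0.97  -0.389] rows 7.334579718049346
t 1.0 pos [ 205.9 -590.1  231.3] J [-0.976  0.385  0.008  0.    -1.194 -0.259] F [ 0.1 -0.3 -0.8] w 85.7
dp [ 0.2141  0.4401 -0.0013] rv [ 0.    -0.001 -0.423] rows 7.334579718049346
t 1.0 pos [ 205.9 -590.1  231.3] J [-0.976  0.385  0.008  0.    -1.194 -0.259] F [ 0.1 -0.3 -0.8] w 85.7
dp [ 0.2141  0.4401 -0.0013] rv [-1.304 -0.163  2.436] rows 15.37923377896169
t 1.0 pos [ 205.9 -590.1  231.3] J [-0.976  0.385  0.008  0.    -1.194 -0.259] F [ 0.1 -0.3 -0.8] w 85.7
dp [ 0.2141  0.4401 -0.0013] rv [-1.000e-03 -0.000e+00  2.719e+00] rows 15.104492592781979
[[-0.944 -0.33  -0.   ]
 [-0.33   0.944  0.   ]
 [ 0.     0.    -1.   ]]
[[   0.     -0.95   -0.31   78.23]
 [   1.      0.     -0.      0.37]
 [   0.     -0.31    0.95 -142.61]
 [   0.      0.      0.      1.  ]]
```

Call:
{"method": "servo_tool", "body": {
  "turn": [
    [0.012, -0.097, -0.039],
    [0.012, -0.097, -0.039],
    [0.012, -0.097, -0.039],
    [0.012, -0.097, -0.039],
    [0.012, -0.097, -0.039]
  ],
  "dp": [
    [0.021, 0.044, 0],
    [0.021, 0.044, 0],
    [0.021, 0.044, 0],
    [0.021, 0.044, 0],
    [0.021, 0.044, 0]
  ],
  "fingers": [0, 0, 0, 0, 0]
}}

```text
clock: 1.68
position: [314.1, -366.4, 230.4]
ee_rot: [-0.062, 0.967, -0.011, 0.248]
contact_force: [0.8, 0.7, 0.8]
gripper_width: -0.1
```

```bash
python3 -c "
from h import *
todo([400,-130,200],tool(.6,-.087))"
```

```text
t 1.68 pos [ 314.1 -366.4  230.4] J [-0.781  0.04  -0.366 -0.475 -0.858 -0.404] F [0.8 0.7 0.8] w -0.1
dp [ 0.0859  0.2364 -0.0304] rv [ 0.057 -0.471 -0.186] rows 3.939727926370358
```

Call:
{"method": "servo_tool", "body": {
  "turn": [
    [0.012, -0.095, -0.038],
    [0.012, -0.095, -0.038],
    [0.012, -0.095, -0.038],
    [0.012, -0.095, -0.038],
    [0.012, -0.095, -0.038]
  ],
  "dp": [
    [0.014, 0.05, -0.006],
    [0.014, 0.05, -0.006],
    [0.014, 0.05, -0.006],
    [0.014, 0.05, -0.006],
    [0.014, 0.05, -0.006]
  ],
  "fingers": [0, 0, 0, 0, 0]
}}

```text
clock: 2.3
position: [374.7, -131.3, 198.8]
ee_rot: [0.027, 0.89, -0.013, 0.454]
contact_force: [-1.4, -0.1, -1.6]
gripper_width: 0.1
```

```bash
cat > fit.py <<'E'
# planar model h,a1,L1,a3,L2 ,Lt fitted on observed joints
from h import *
from scipy.optimize import least_squares
def fk(J,p):
    h,L1,a3,L2,Lt,=p
    Rr=lambda a,t:R.from_rotvec(np.array(a)*t)
    q=Rr([0,0,1],J[0]); P=np.array([0,0,h])
    q=q*Rr([0,1,0],J[1]); P=P+q.apply([0,0,L1])
    q=q*Rr([0,1,0],J[2]); P=P+q.apply([L2,0,a3])
    q=q*Rr([1,0,0],J[3])*Rr([0,1,0],-J[4]); P=P+q.apply([Lt,0,0]); return P,q.apply([1,0,0])
obs=[([-.976,.385,.008,0,-1.194],[206,-590.1,231.3]),([-.781,.04,-.366,-.475,-.858],[314.1,-366.4,230.4])]
E
python3 - <<'E'
from fit import *
s=read_state(); obs.append((s['joints'],s['position'])); print(np.round(s['joints'],3))
r=least_squares(lambda p:np.concatenate([fk(J,p)[0]-np.array(x) for J,x in obs]),[350,400,30,400,230])
print(r.x,r.fun.round(1)); print(fk(s['joints'],r.x)[1],R.from_quat(s['ee_rot']).as_matrix()[:,2])
todo([460,-88,50],tool(.5,-.087))
E
```

```text
[-0.238 -0.234 -0.781 -1.032 -0.168 -0.441]
[-1236.77036928  2424.8861724  -1274.34681206   191.54002477
  -389.14171398] [133.5  88.3 -82.1  37.5 207.4 -23.6  18.3  93.5 105.7]
[ 0.54214724 -0.27953924  0.79242298] [ 0.80847727 -0.04834592 -0.58653829]
t 2.3 pos [ 374.7 -131.3  198.8] J [-0.238 -0.234 -0.781 -1.032 -0.168 -0.441] F [-1.4 -0.1 -1.6] w 0.1
dp [ 0.0853  0.0433 -0.1488] rv [-0.011 -0.126 -0.026] rows 2.4805714807056125
```

```bash
sed -i "s/\[0,1,0\],J\[2\]/[0,-1,0],J[2]/" fit.py
cat >> fit.py <<'E'
obs.append(([-.238,-.234,-.781,-1.032,-.168],[374.7,-131.3,198.8]))
E
python3 - <<'E'
from fit import *
best=None
for s4 in (1,):
  r=least_squares(lambda p:np.concatenate([fk(J,p)[0]-np.array(x) for J,x in obs]),[350,400,30,400,230])
print(r.x.round(1),r.fun.round(1),r.cost)
for J,x in obs: print(fk(J,r.x)[1].round(3))
print(R.from_quat(read_state()['ee_rot']).as_matrix()[:,2])
E
```

```text
[ 41.8 427.8  47.6 453.7 102.1] [130.2  93.1 -17.9   6.8  -1.5  13.9   5.2  24.1   4. ] 13406.57749829895
[-0.  0. -1.]
[-0.006 -0.482 -0.876]
[ 0.741 -0.327 -0.586]
[ 0.80847727 -0.04834592 -0.58653829]
```

```bash
cat > fit.py <<'E'
from h import *
from scipy.optimize import least_squares
Rr=lambda a,t:R.from_rotvec(np.array(a,float)*t)
def fk(J,p):
    h,L1,a3,L2,Lt,a1,d,b,m,s6=p
    q=Rr([0,0,1],J[0]+b); P=q.apply([a1,d,0])+[0,0,h]
    q=q*Rr([0,1,0],J[1]); P=P+q.apply([0,0,L1])
    q=q*Rr([0,-1,0],J[2]); P=P+q.apply([L2,0,a3])
    q=q*Rr([-1,0,0],J[3])*Rr([0,-1,0],J[4]); P=P+q.apply([Lt,0,0])
    q=q*Rr([1,0,0],s6*J[5]+m)  # then tool: z=fwd x ; flip1: y=+y, x=-z
    M=q.as_matrix(); return P,np.stack([-M[:,2],M[:,1],M[:,0]],1)
obs=[([-.976,.385,.008,0,-1.194,-.259],[206,-590.1,231.3],[-1.67005119e-01,9.85955456e-01,1.04322016e-03,-2.01766055e-04]),([-.781,.04,-.366,-.475,-.858,-.404],[314.1,-366.4,230.4],[-0.062,.967,-.011,.248]),([-.238,-.234,-.781,-1.032,-.168,-.441],[374.7,-131.3,198.8],[.027,.89,-.013,.454])]
def res(p,s6): 
    o=[]
    for J,x,q in obs:
        P,M=fk(J,list(p)+[s6]); o+=list(P-x)+list((M-R.from_quat(q).as_matrix()).ravel()*300)
    return np.array(o)
E
python3 - <<'E'
from fit import *
for s6 in (1,-1):
  for b in (-.26,0):
    r=least_squares(res,[350,400,30,400,230,0,0,b,0],args=(s6,))
    print(s6,r.x.round(3),r.cost,r.fun.round(1)[[0,1,2,12,13,14,24,25,26]])
E
```

```text
1 [ 4.247070e+02  5.605450e+02 -5.485600e+01  1.077056e+03  2.875890e+02
 -5.985700e+02 -1.396880e+02  2.700000e-02 -8.120000e-01] 8935.314483377668 [ 25.9  26.6 -22.2  14.2   3.   26.6 -11.8 -47.1  -4.4]
1 [ 4.24712e+02  5.60545e+02 -5.48590e+01  1.07706e+03  2.87589e+02
 -5.98572e+02 -1.39690e+02  2.70000e-02 -8.12000e-01] 8935.314482491849 [ 25.9  26.6 -22.2  14.2   3.   26.6 -11.8 -47.1  -4.4]
-1 [ 3.11610e+02  5.71555e+02  2.79300e+00  9.97459e+02  2.67512e+02
 -5.39564e+02 -1.03773e+02 -3.90000e-02 -1.60300e+00] 2234.8833203214335 [ 24.2  22.7 -22.1  12.2   0.2  26.5 -13.  -39.5  -4.4]
-1 [ 3.11614e+02  5.71554e+02  2.79100e+00  9.97461e+02  2.67513e+02
 -5.39566e+02 -1.03773e+02 -3.90000e-02 -1.60300e+00] 2234.8833202852115 [ 24.2  22.7 -22.1  12.2   0.2  26.5 -13.  -39.5  -4.4]
```

Run:
```python
import itertools
from fit import *
def fk2(J,p,s):
    h,L1,a3,L2,Lt,a1,d,b,m,d5,b4=p
    q=Rr([0,0,1],J[0]+b); P=q.apply([a1,d,0])+[0,0,h]
    q=q*Rr([0,1,0],J[1]); P=P+q.apply([0,0,L1])
    q=q*Rr([0,-1,0],J[2]); P=P+q.apply([L2,0,a3])
    q=q*Rr([1,0,0],s[0]*J[3]+b4)*Rr([0,-1,0],J[4]); P=P+q.apply([Lt,0,d5])
    q=q*Rr([1,0,0],s[1]*J[5]+m)
    M=q.as_matrix(); return P,np.stack([-M[:,2],M[:,1],M[:,0]],1)
def res2(p,s):
    o=[]
    for J,x,q in obs:
        P,M=fk2(J,p,s); o+=list(P-x)+list((M-R.from_quat(q).as_matrix()).ravel()*300)
    return np.r_[o,(np.array(p)-p0)[[0,1,2,3,4,5,6,9]]*.02]
best=[]
for s in itertools.product((1,-1),(1,-1)):
  for b in (-.26,1,-1):
   for m in (-1.5,0,1.5,3.1):
    p0=np.array([350,400,30,400,230,0,0,b,m,0,0])
    r=least_squares(res2,p0,args=(s,)); best.append((r.cost,s,r.x.round(2).tolist(),r.fun.round(1)[[0,1,2,12,13,14,24,25,26]].tolist()))
best.sort(key=lambda t:t[0]); 
for b in best[:3]: print(b)
```

```text
(np.float64(291.74029920809886), (-1, -1), [516.18, 555.55, -305.86, 827.39, 222.37, -156.14, -157.18, 0.0, 4.72, -106.8, -0.0], [2.2, 3.2, -11.6, -6.0, -6.2, 12.8, 2.6, 4.7, -1.3])
(np.float64(291.7402992081022), (-1, -1), [516.18, 555.55, -305.86, 827.39, 222.37, -156.14, -157.18, 0.0, -1.57, -106.8, -0.0], [2.2, 3.2, -11.6, -6.0, -6.2, 12.8, 2.6, 4.7, -1.3])
(np.float64(291.74029920810545), (-1, -1), [516.18, 555.55, -305.86, 827.39, 222.37, -156.14, -157.18, 0.0, -1.57, -106.8, -0.0], [2.2, 3.2, -11.6, -6.0, -6.2, 12.8, 2.6, 4.7, -1.3])
```

Call:
{"method": "servo_tool", "body": {
  "turn": [
    [0, -0.0, 0],
    [0, 0, 0],
    [0, 0, 0],
    [0, 0, 0],
    [0, 0, 0]
  ],
  "dp": [
    [0.01, 0.008, -0.02],
    [0.01, 0.008, -0.02],
    [0.01, 0.008, -0.02],
    [0.01, 0.008, -0.02],
    [0.01, 0.008, -0.02]
  ],
  "fingers": [0, 0, 0, 0, 0]
}}

```text
clock: 2.92
position: [416.3, -93.7, 108.1]
ee_rot: [0.022, 0.892, -0.015, 0.451]
contact_force: [0.3, 1.0, -0.9]
gripper_width: -0.3
```

Run:
```python
from h import *
todo([460,-88,50],tool(.6,-.087)); s=read_state(); print(np.round(s['ee_rot'],4).tolist())
print('f',R.from_quat(s['ee_rot']).as_matrix().round(3))
d=save('scene','s1.png')
```

```text
t 2.92 pos [416.3 -93.7 108.1] J [-0.742  0.146 -0.858 -1.961 -0.583  0.916] F [ 0.3  1.  -0.9] w -0.3
dp [ 0.0437  0.0057 -0.0581] rv [ 0.005 -0.034 -0.034] rows 0.9679356136887892
[0.0222, 0.8919, -0.0152, 0.4515]
f [[-0.591  0.053  0.805]
 [ 0.026  0.999 -0.047]
 [-0.806 -0.007 -0.592]]
```

View pics/s1.png

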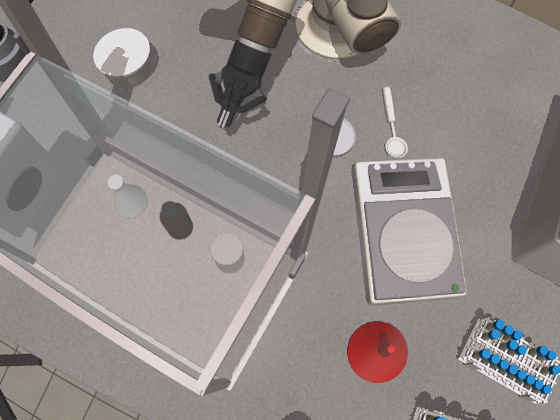

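The gripper is in front of the sash. In the scene picture the fingertips are at about (225,125), clear of the lip. I'll lower it and reduce the pitch.

Call:
{"method": "servo_tool", "body": {
  "turn": [
    [0.001, -0.02, -0.008],
    [0.001, -0.02, -0.008],
    [0.001, -0.02, -0.008],
    [0.001, -0.02, -0.008],
    [0, 0, 0]
  ],
  "dp": [
    [0.01, 0.0015, -0.018],
    [0.01, 0.0015, -0.018],
    [0.01, 0.0015, -0.018],
    [0.01, 0.0015, -0.018],
    [0, 0, 0]
  ],
  "fingers": [0, 0, 0, 0, 0]
}}

```text
clock: 3.6
position: [457.9, -88.6, 31.8]
ee_rot: [0.039, 0.873, -0.016, 0.486]
contact_force: [-0.2, -0.6, -0.0]
gripper_width: -0.1
```

Run:
```python
from h import *
todo([516,-93,32],tool(.55,-.087)); s=read_state(); print(np.round(s['ee_rot'],4).tolist())
d=save('side','d1.png')
```

```text
t 3.6 pos [457.9 -88.6  31.8] J [-0.901  0.753 -1.058 -2.405 -1.187  1.748] F [-0.2 -0.6 -0. ] w -0.1
dp [ 0.0581 -0.0044  0.0002] rv [-0.011 -0.004 -0.003] rows 0.9687684219935695
[0.0394, 0.8729, -0.0161, 0.4861]
```

View pics/d1.png

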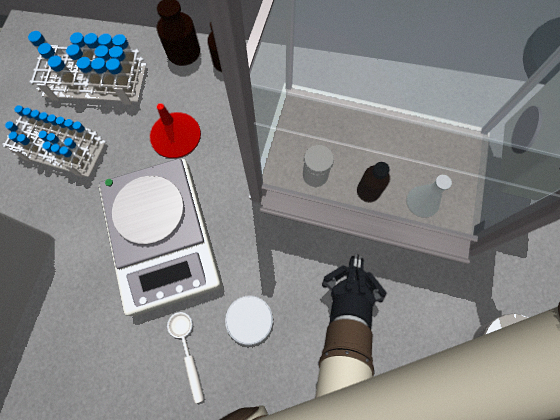

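The fingertips are in front of the lip's middle at about (355,262) in the side picture. Next I'll slide them in under the nose.

Call:
{"method": "servo_tool", "body": {
  "turn": [
    [0, 0, 0],
    [0, 0, 0],
    [0, 0, 0],
    [0, 0, 0],
    [0, 0, 0]
  ],
  "dp": [
    [0.02, -0.0015, 0],
    [0.02, -0.0015, 0],
    [0.018, -0.0015, 0],
    [0, 0, 0.003],
    [0, 0, 0.005]
  ],
  "fingers": [0, 0, 0, 0, 0]
}}

```text
clock: 4.28
position: [512.3, -90.0, 51.5]
ee_rot: [0.033, 0.874, -0.02, 0.485]
contact_force: [0.5, -1.1, -12.9]
gripper_width: 0.1
```

Call:
{"method": "servo_tool", "body": {
  "turn": [
    [0, 0, 0],
    [0, 0, 0],
    [0, 0, 0],
    [0, 0, 0],
    [0, 0, 0]
  ],
  "dp": [
    [0, 0, 0.005],
    [0, 0, 0.008],
    [0, 0, 0.01],
    [0, 0, 0.01],
    [0, 0, 0.01]
  ],
  "fingers": [0, 0, 0, 0, 0]
}}

```text
clock: 4.9
position: [506.0, -88.0, 95.5]
ee_rot: [0.032, 0.876, -0.019, 0.48]
contact_force: [0.8, -0.1, -11.2]
gripper_width: 0.3
```

Run:
```python
from h import *
todo([516,-93,32],tool(.55,-.087)); save('side','d2.png')
for n in('side','scene'):
  get_image(n)
  print(n,[(np.round(x['box'],0).tolist(),round(x['score'],2)) for x in search_frame('sash_lip',n)[:2]])
```

```text
t 4.9 pos [506.  -88.   95.5] J [-0.684  0.351 -0.84  -2.316 -0.713  1.246] F [  0.8  -0.1 -11.2] w 0.3
dp [ 0.01   -0.005  -0.0635] rv [ 0.002 -0.018 -0.012] rows 1.0584912150392747
side [([253.0, 102.0, 307.0, 156.0], 0.62), ([207.0, 0.0, 353.0, 258.0], 0.52)]
scene [([53.0, 56.0, 244.0, 134.0], 0.86)]
```

Call:
{"method": "servo_tool", "body": {
  "turn": [
    [0, 0, 0],
    [0, 0, 0],
    [0, 0, 0],
    [0, 0, 0],
    [0, 0, 0]
  ],
  "dp": [
    [0.006, -0.001, 0.006],
    [0.006, -0.001, 0.01],
    [0.006, -0.001, 0.012],
    [0.003, -0.001, 0.012],
    [0.002, 0, 0.012]
  ],
  "fingers": [0, 0, 0, 0, 0]
}}

```text
clock: 5.78
position: [504.7, -86.8, 131.1]
ee_rot: [0.034, 0.889, -0.017, 0.457]
contact_force: [-0.9, 0.4, -10.9]
gripper_width: -0.6
```

Run:
```python
from h import *
todo([514,-91,300],tool(.55,-.087)); save('side','d2.png')
```

```text
t 5.78 pos [504.7 -86.8 131.1] J [-0.523  0.17  -0.691 -2.04  -0.404  0.775] F [ -0.9   0.4 -10.9] w -0.6
dp [ 0.0093 -0.0042  0.1689] rv [-0.006 -0.071 -0.011] rows 2.8153704540838245
```

View pics/d2.png

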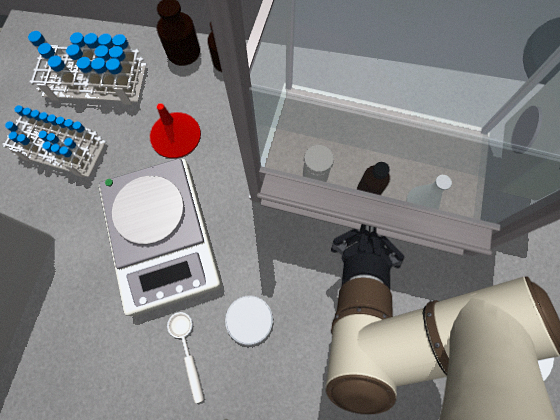

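The tips sit under the lip at about (370,235) in the side picture and the sash is partly raised. I'll flatten the pitch and reseat the tips deeper as it goes up.

Call:
{"method": "servo_tool", "body": {
  "turn": [
    [0, -0.07, 0],
    [0, -0.07, 0],
    [0, -0.07, 0],
    [0, -0.07, 0],
    [0, -0.07, 0]
  ],
  "dp": [
    [0.006, -0.001, 0.006],
    [0.006, -0.001, 0.006],
    [0.006, -0.001, 0.006],
    [0.005, -0.001, 0.006],
    [0.005, 0, 0.006]
  ],
  "fingers": [0, 0, 0, 0, 0]
}}

```text
clock: 6.45
position: [514.3, -82.4, 152.6]
ee_rot: [0.033, 0.804, -0.012, 0.594]
contact_force: [-11.8, -1.3, -9.6]
gripper_width: 0.4
```

Run:
```python
from h import *
todo([520,-91,300],tool(.2,-.087))
```

```text
t 6.45 pos [514.3 -82.4 152.6] J [-0.775  0.423 -0.941 -2.373 -1.12   1.4  ] F [-11.8  -1.3  -9.6] w 0.4
dp [ 0.0057 -0.0086  0.1474] rv [-0.027 -0.096 -0.02 ] rows 2.4571702227373544
```

Call:
{"method": "servo_tool", "body": {
  "turn": [
    [0, -0.02, 0],
    [0, -0.02, 0],
    [0, -0.02, 0],
    [0, -0.02, 0],
    [0, -0.02, 0]
  ],
  "dp": [
    [0, -0.001, 0.012],
    [0, -0.001, 0.014],
    [0.001, -0.001, 0.014],
    [0.001, -0.001, 0.014],
    [0.001, 0, 0.014]
  ],
  "fingers": [0, 0, 0, 0, 0]
}}

```text
clock: 7.08
position: [514.1, -83.6, 223.6]
ee_rot: [0.032, 0.772, -0.009, 0.634]
contact_force: [-2.8, -5.2, -7.3]
gripper_width: 0.1
```

Run:
```python
from h import *
todo([520,-91,300],tool(.2,-.087))
```

```text
t 7.08 pos [514.1 -83.6 223.6] J [-0.77   0.22  -0.884 -2.301 -1.038  1.196] F [-2.8 -5.2 -7.3] w 0.1
dp [ 0.0059 -0.0074  0.0764] rv [-0.025  0.006 -0.026] rows 1.2726307324212254
```

Call:
{"method": "servo_tool", "body": {
  "turn": [
    [0, 0, 0],
    [0, 0, 0],
    [0, 0, 0],
    [0, 0, 0],
    [0, 0, 0]
  ],
  "dp": [
    [0.001, -0.001, 0.016],
    [0.001, -0.001, 0.016],
    [0.001, -0.001, 0.016],
    [0.001, -0.001, 0.016],
    [0.001, 0, 0.012]
  ],
  "fingers": [0, 0, 0, 0, 0]
}}

```text
clock: 7.7
position: [514.3, -83.2, 311.1]
ee_rot: [0.025, 0.767, -0.012, 0.641]
contact_force: [1.8, -2.5, -7.6]
gripper_width: 0.1
```

Run:
```python
from h import *
todo([514,-86,305],tool(.2,-.087)); save('side','d3.png')
```

```text
t 7.7 pos [514.3 -83.2 311.1] J [-0.657 -0.075 -0.706 -2.107 -0.709  0.773] F [ 1.8 -2.5 -7.6] w 0.1
dp [-0.0003 -0.0028 -0.0061] rv [-0.012  0.021 -0.033] rows 0.2275301039076889
```

View pics/d3.png

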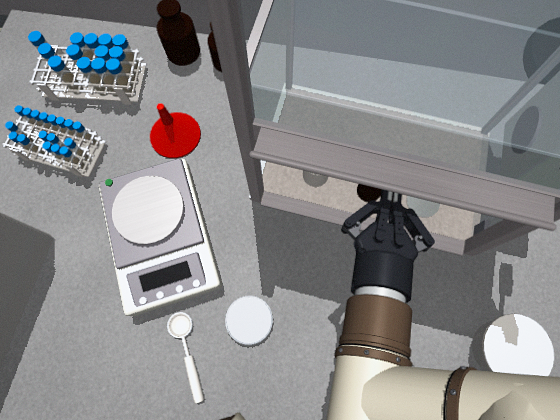

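The sash is high: its lip front edge runs from about (253,152) to (555,228) in the side picture, and both the jar and the opening below it can be seen. I'll ease down off the lip, back out and check that the sash holds.

Call:
{"method": "servo_tool", "body": {
  "turn": [
    [0, 0, 0],
    [0, 0, 0],
    [0, 0, 0],
    [0, 0, 0],
    [0, 0, 0]
  ],
  "dp": [
    [0, 0, -0.004],
    [0, 0, -0.006],
    [0, 0, -0.008],
    [-0.01, 0, -0.005],
    [-0.02, 0, 0]
  ],
  "fingers": [0, 0, 0, 0, 0]
}}

```text
clock: 8.38
position: [485.6, -80.4, 297.7]
ee_rot: [0.02, 0.759, -0.01, 0.651]
contact_force: [-0.4, -0.5, -0.1]
gripper_width: 0.0
```

Run:
```python
from h import *
d=get_image('side')
for z in (250,290,310,330,350): print(z,proj(d,[513,124,z+5]),proj(d,[474,-307,z+5]))
im=d['img'].astype(int).sum(2); col=im[100:240,300]; print([ (i+100,int(v)) for i,v in enumerate(np.diff(col)) if abs(v)>40])
todo([440,-75,285],tool(.3,-.087))
```

```text
250 [256.70416737 174.0938517 ] [522.72449136 241.75420277]
290 [255.11919108 163.85392738] [538.64647767 235.50833836]
310 [254.24907185 158.23007587] [547.40480352 232.06407946]
330 [253.32026857 152.22509114] [556.76607295 228.37587528]
350 [252.32669213 145.79921942] [566.79277394 224.41754004]
[(133, -122), (134, 107), (157, 46), (159, -67), (162, 45), (164, -89), (166, -69), (168, 193), (199, -66), (213, -65), (214, -130), (215, 52)]
t 8.43 pos [483.6 -79.4 297.2] J [-0.752 -0.077 -0.793 -2.099 -0.842  0.841] F [-1.5  1.   0.1] w 0.3
dp [-0.0436  0.0044 -0.0122] rv [ 0.     0.146 -0.043] rows 0.8461619041595911
```

Call:
{"method": "servo_tool", "body": {
  "turn": [
    [0, 0.06, 0],
    [0, 0.06, 0],
    [0, 0.06, 0],
    [0, 0.06, 0],
    [0, 0.06, 0]
  ],
  "dp": [
    [-0.025, 0.005, -0.01],
    [-0.02, 0.01, -0.025],
    [-0.01, 0.015, -0.03],
    [-0.01, 0.015, -0.03],
    [0, 0.015, -0.03]
  ],
  "fingers": [0.0854, 0.0854, 0.0854, 0.0854, 0.0854]
}}

```text
clock: 9.05
position: [416.6, -18.3, 172.6]
ee_rot: [0.017, 0.847, -0.015, 0.531]
contact_force: [0.3, 0.0, -0.5]
gripper_width: 85.1
```

Run:
```python
from h import *
todo([460,40,90],tool(.5,-.087))
```

```text
t 9.05 pos [416.6 -18.3 172.6] J [-0.677 -0.016 -0.987 -2.162 -0.692  1.032] F [ 0.3  0.  -0.5] w 85.1
dp [ 0.0434  0.0583 -0.0826] rv [ 0.011  0.049 -0.043] rows 1.3763753719746548
```

Call:
{"method": "servo_tool", "body": {
  "turn": [
    [0.002, 0.01, -0.01],
    [0.002, 0.01, -0.01],
    [0.002, 0.01, -0.01],
    [0.002, 0.01, -0.01],
    [0, 0, 0]
  ],
  "dp": [
    [0.011, 0.015, -0.02],
    [0.011, 0.015, -0.02],
    [0.011, 0.015, -0.02],
    [0.011, 0.014, -0.02],
    [0, 0, 0]
  ],
  "fingers": [0.0854, 0.0854, 0.0854, 0.0854, 0.0854]
}}

```text
clock: 9.68
position: [483.0, 20.2, 122.2]
ee_rot: [0.031, 0.863, -0.013, 0.503]
contact_force: [0.5, 0.6, -0.5]
gripper_width: 85.7
```

Run:
```python
from h import *
todo([651,24,46],tool(.5,-.087))
s=read_state(); w=save('wrist','w1.png')
T=np.eye(4);T[:3,:3]=R.from_quat(s['ee_rot']).as_matrix();T[:3,3]=s['position'];T=T@w['mount']
print('jar proj lid top/bottom',proj(w,[634.5,26,101],T),proj(w,[634.5,26,6],T))
for q in ['jar_center','amber_center']:
  for x in search_frame(q,'wrist')[:2]: print(q,np.round(x['box']),x['score'])
```

```text
t 9.68 pos [483.   20.2 122.2] J [-0.504  0.316 -1.067 -2.642 -0.888  1.459] F [ 0.5  0.6 -0.5] w 85.7
dp [ 0.168   0.0038 -0.0762] rv [-0.009 -0.015 -0.02 ] rows 2.799496931025135
jar proj lid top/bottom [295.75056516 259.15871359] [293.81166101 151.28408958]
jar_center [257. 143.  79. 121.] 0.64
jar_center [  1. 142.  63. 150.] 0.64
amber_center [108. 139.  76. 157.] 0.74
```

View pics/w1.png

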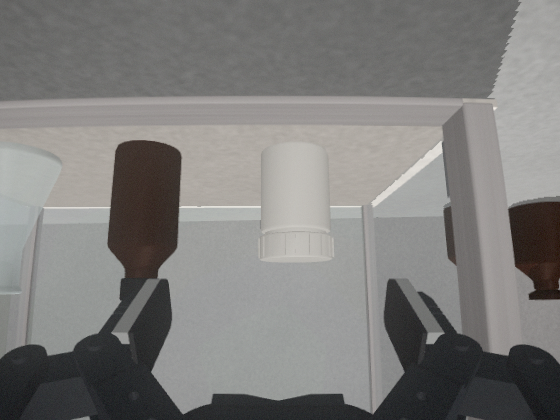

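In the upside-down wrist picture the jar stands at column 295 (box 257–336), where my projection puts it. The amber bottle is at about (146,215), well to the side. I'll descend while going in, then straddle the jar.

Call:
{"method": "servo_tool", "body": {
  "turn": [
    [-0.002, -0.003, -0.004],
    [-0.002, -0.003, -0.004],
    [-0.002, -0.003, -0.004],
    [-0.002, -0.003, -0.004],
    [0, 0, -0.004]
  ],
  "dp": [
    [0.018, 0.001, -0.014],
    [0.018, 0.001, -0.014],
    [0.018, 0.001, -0.014],
    [0.018, 0.001, -0.014],
    [0.018, 0.001, -0.014]
  ],
  "fingers": [0.0854, 0.0854, 0.0854, 0.0854, 0.0854]
}}

```text
clock: 10.45
position: [574.1, 21.0, 59.3]
ee_rot: [0.039, 0.855, -0.027, 0.516]
contact_force: [0.3, -0.4, 0.4]
gripper_width: 85.2
```

Run:
```python
from h import *
todo([651,24,46],tool(.5,-.087))
s=read_state(); w=get_image('wrist')
T=np.eye(4);T[:3,:3]=R.from_quat(s['ee_rot']).as_matrix();T[:3,3]=s['position'];T=T@w['mount']
print(proj(w,[634.5,26,101],T),proj(w,[634.5,26,50],T))
for x in search_frame('jar_center','wrist')[:3]: print(np.round(x['box']),x['score'])
```

```text
t 10.45 pos [574.1  21.   59.3] J [-0.364  0.627 -0.979 -2.88  -1.121  1.588] F [ 0.3 -0.4  0.4] w 85.2
dp [ 0.0769  0.003  -0.0133] rv [0.007 0.015 0.007] rows 1.2811527960721434
[294.94706328 354.44715328] [294.88270968 264.84747255]
[238. 185. 116. 184.] 0.57
```

Call:
{"method": "servo_tool", "body": {
  "turn": [
    [0.002, 0.004, 0.002],
    [0.002, 0.004, 0.002],
    [0.002, 0.004, 0.002],
    [0, 0, 0],
    [0, 0, 0]
  ],
  "dp": [
    [0.02, 0.001, -0.004],
    [0.02, 0.001, -0.004],
    [0.02, 0.001, -0.003],
    [0.019, 0.0005, 0],
    [0, 0, 0]
  ],
  "fingers": [0.0854, 0.0854, 0.0854, 0.0854, 0.0854]
}}

```text
clock: 11.18
position: [651.2, 22.8, 53.9]
ee_rot: [0.037, 0.858, -0.023, 0.513]
contact_force: [-0.3, -0.6, 0.7]
gripper_width: 85.1
```

Run:
```python
from h import *
todo([655,24,46],tool(.5,-.087)); save('wrist','w2.png')
```

```text
t 11.18 pos [651.2  22.8  53.9] J [-0.291  0.629 -0.792 -2.918 -0.931  1.535] F [-0.3 -0.6  0.7] w 85.1
dp [ 0.0038  0.0012 -0.0079] rv [0.002 0.007 0.   ] rows 0.13247498113729747
```

View pics/w2.png

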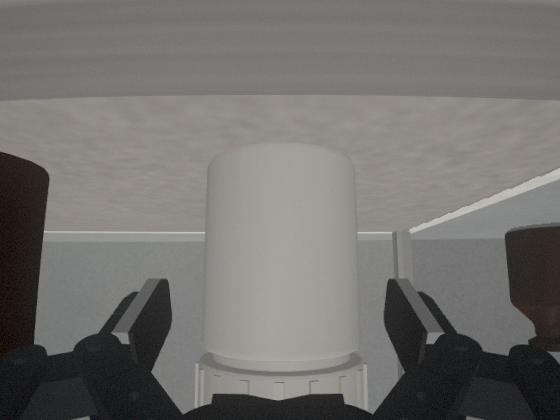

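The jar stands between the open pads, jar centre at column 282 and pad centre at 278. I'll go 8 mm lower and close.

Call:
{"method": "servo_tool", "body": {
  "turn": [
    [0, 0.003, 0],
    [0, 0, 0],
    [0, 0, 0],
    [0, 0, 0],
    [0, 0, 0]
  ],
  "dp": [
    [0.003, 0.001, -0.006],
    [0.001, 0, -0.004],
    [0, 0, 0],
    [0, 0, 0],
    [0, 0, 0]
  ],
  "fingers": [0.0854, 0.0854, 0.03, 0.03, 0.03]
}}

```text
clock: 11.85
position: [651.4, 24.2, 42.8]
ee_rot: [0.037, 0.859, -0.022, 0.51]
contact_force: [-0.1, -0.0, -0.4]
gripper_width: 58.3
```

Call:
{"method": "servo_tool", "body": {
  "turn": [
    [0, 0, 0],
    [0, 0, 0],
    [0, 0, 0],
    [0, 0, 0],
    [0, 0, 0]
  ],
  "dp": [
    [0, 0, 0],
    [0, 0, 0.005],
    [0, 0, 0.008],
    [0, 0, 0.01],
    [0, 0, 0.01]
  ],
  "fingers": [0.03, 0.03, 0.03, 0.03, 0.03]
}}

```text
clock: 12.48
position: [649.3, 24.7, 74.8]
ee_rot: [0.037, 0.861, -0.022, 0.506]
contact_force: [0.4, -0.6, -2.1]
gripper_width: 58.1
```

Run:
```python
from h import *
todo([470,40,90],tool(.5,-.087))
s=read_state(); print((s['ee_rot']).tolist()); w=get_image('wrist')
for x in search_frame('jar_center','wrist')[:3]: print(np.round(x['box']),x['score'])
```

```text
t 12.47 pos [649.3  24.7  74.8] J [-0.286  0.561 -0.778 -2.906 -0.836  1.51 ] F [ 0.4 -0.6 -2.1] w 58.1
dp [-0.1793  0.0153  0.0152] rv [-0.001 -0.009 -0.001] rows 2.9882915118253472
[0.03724378984340189, 0.8614539536926488, -0.021911997615886674, 0.5059939230325653]
[196. 176. 164. 231.] 0.95
```

The jar is gripped at 58 mm and has lifted. Now out under the sash.

Call:
{"method": "servo_tool", "body": {
  "turn": [
    [0, 0, 0],
    [0, 0, 0],
    [0, 0, 0],
    [0, 0, 0],
    [0, 0, 0]
  ],
  "dp": [
    [-0.02, 0.002, 0.008],
    [-0.03, 0.003, 0.01],
    [-0.03, 0.003, 0.012],
    [-0.03, 0.003, 0.014],
    [-0.03, 0.003, 0.014]
  ],
  "fingers": [0.03, 0.03, 0.03, 0.03, 0.03]
}}

```text
clock: 13.2
position: [507.7, 38.8, 135.5]
ee_rot: [0.037, 0.86, -0.022, 0.508]
contact_force: [0.1, 0.1, -1.5]
gripper_width: 58.4
```

Run:
```python
from h import *
todo([487,358,170],tool(.535,.3)); s=read_state(); print(s['ee_rot'])
M=R.from_quat(s['ee_rot']).as_matrix(); G=R.from_quat([.037,.859,-.022,.51]); print('tilt',(R.from_quat(s['ee_rot'])*G.inv()).as_rotvec().round(3))
d=get_image('scene')
```

```text
t 13.2 pos [507.7  38.8 135.5] J [-0.385  0.288 -1.043 -2.789 -0.839  1.478] F [ 0.1  0.1 -1.5] w 58.4
dp [-0.0207  0.3192  0.0345] rv [-0.002  0.031  0.386] rows 5.320803691300449
[ 0.03698946  0.8604385  -0.02230059  0.50772045]
tilt [-0.     0.005 -0.   ]
```

Call:
{"method": "servo_tool", "body": {
  "turn": [
    [0, 0, 0.02],
    [0, 0, 0.03],
    [0, 0, 0.04],
    [0, 0, 0.05],
    [0, 0, 0.05]
  ],
  "dp": [
    [-0.002, 0.02, 0.008],
    [-0.003, 0.03, 0.008],
    [-0.003, 0.03, 0.006],
    [-0.003, 0.03, 0.006],
    [-0.003, 0.03, 0.006]
  ],
  "fingers": [0.03, 0.03, 0.03, 0.03, 0.03]
}}

```text
clock: 13.88
position: [487.8, 182.9, 172.3]
ee_rot: [-0.047, 0.86, 0.027, 0.507]
contact_force: [0.7, -1.0, -2.5]
gripper_width: 58.6
```

Run:
```python
from h import *
todo([487,358,170],tool(.535,.3)); s=read_state()
G=R.from_quat([.037,.859,-.022,.51]); print('tilt',(R.from_quat(s['ee_rot'])*G.inv()).as_rotvec().round(3))
```

```text
t 13.88 pos [487.8 182.9 172.3] J [-0.011  0.168 -1.022 -2.979 -0.689  1.504] F [ 0.7 -1.  -2.5] w 58.6
dp [-0.0008  0.1751 -0.0023] rv [-0.004  0.03   0.192] rows 2.917729695580663
tilt [-0.002  0.006  0.194]
```

Call:
{"method": "servo_tool", "body": {
  "turn": [
    [0, -0.001, 0.035],
    [0, -0.001, 0.035],
    [0, -0.001, 0.035],
    [0, -0.001, 0.035],
    [0, -0.001, 0.035]
  ],
  "dp": [
    [0, 0.036, 0],
    [0, 0.036, 0],
    [0, 0.036, -0.002],
    [0, 0.036, -0.002],
    [0, 0.035, -0.002]
  ],
  "fingers": [0.03, 0.03, 0.03, 0.03, 0.03]
}}

```text
clock: 14.5
position: [491.6, 346.7, 166.4]
ee_rot: [-0.137, 0.849, 0.09, 0.503]
contact_force: [0.6, 0.5, -2.1]
gripper_width: 58.6
```

Run:
```python
from h import *
todo([484.5,362,130],tool(.535,.3)); s=read_state()
G=R.from_quat([.037,.859,-.022,.51]); print('tilt',(R.from_quat(s['ee_rot'])*G.inv()).as_rotvec().round(3))
d=save('side','d4.png'); 
for x in search_frame('jar_center','side')[:2]: print(np.round(x['box']),x['score'])
print(proj(d,[468.5,357,190],),proj(d,[468.5,357,82]))
```

```text
t 14.5 pos [491.6 346.7 166.4] J [ 0.352  0.295 -0.907 -3.162 -0.703  1.562] F [ 0.6  0.5 -2.1] w 58.6
dp [-0.0071  0.0153 -0.0364] rv [-0.025  0.03  -0.029] rows 0.606022003827646
tilt [0.015 0.002 0.415]
[111. 166.  44.  43.] 0.7
[127.6592581 190.1078711] [147.27311961 208.60146718]
```

View pics/d4.png

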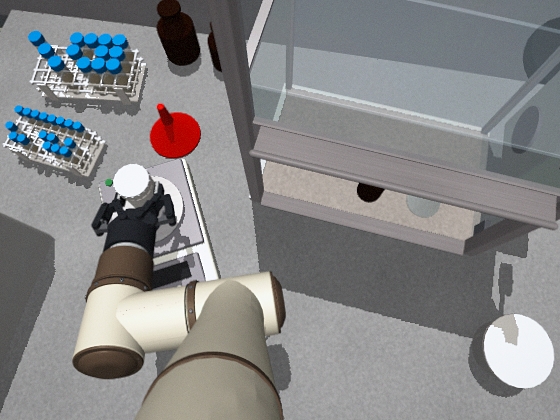

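The jar is held upright over the pan: lid centre at about (133,183) in the side picture, with the pan behind it. The sash is still up. Joint 4 sits at its range end, so I'll turn the tool yaw to back off while centring.

Call:
{"method": "servo_tool", "body": {
  "turn": [
    [0, 0, 0.04],
    [0, 0, 0.04],
    [0, 0, 0.04],
    [0, 0, 0.03],
    [0, 0, 0]
  ],
  "dp": [
    [-0.001, 0.001, 0],
    [-0.002, 0.005, -0.002],
    [-0.002, 0.006, -0.005],
    [-0.002, 0.006, -0.005],
    [0, 0, -0.003]
  ],
  "fingers": [0.03, 0.03, 0.03, 0.03, 0.03]
}}

```text
clock: 15.22
position: [482.7, 363.5, 150.1]
ee_rot: [-0.202, 0.836, 0.128, 0.493]
contact_force: [0.2, -0.9, -1.9]
gripper_width: 58.1
```

Run:
```python
from h import *
todo([483.5,365,125]); s=read_state()
G=R.from_quat([.037,.859,-.022,.51]); q=R.from_quat(s['ee_rot'])*G.inv(); print('axis',q.apply([0,0,1]).round(3))
j=s['position']+q.apply([634.5-651.4,26-24.2,101-42.8]); print('jar top',j)
for n in('side','scene'):
  d=get_image(n); r=search_frame('jar_center',n)[:1]; print(n,'pred',proj(d,j),[(np.round(x['box']),x['score']) for x in r])
```

```text
t 15.22 pos [482.7 363.5 150.1] J [ 0.304  0.325 -0.828 -2.874 -0.662  1.432] F [ 0.2 -0.9 -1.9] w 58.1
dp [ 0.0008  0.0015 -0.0251] rv [0. 0. 0.] rows 0.41908977618550886
axis [ 0.008 -0.011  1.   ]
jar top [467.97952577 355.27965416 208.38273195]
side pred [124.58331081 186.83900637] [(array([106., 171.,  41.,  43.]), 0.62)]
scene pred [434.87348383 224.79347618] [(array([406., 208.,  49.,  49.]), 0.96)]
```

Call:
{"method": "servo_tool", "body": {
  "turn": [
    [0, 0, 0],
    [0, 0, 0],
    [0, 0, 0],
    [0, 0, 0],
    [0, 0, 0]
  ],
  "dp": [
    [0, 0, -0.007],
    [0, 0, -0.006],
    [0, 0, -0.005],
    [0, 0, -0.004],
    [0, 0, 0]
  ],
  "fingers": [0.03, 0.03, 0.03, 0.03, 0.03]
}}

```text
clock: 16.05
position: [482.2, 363.6, 126.2]
ee_rot: [-0.202, 0.837, 0.128, 0.493]
contact_force: [0.7, -0.1, -2.2]
gripper_width: 58.4
```

Call:
{"method": "servo_tool", "body": {
  "turn": [
    [0, 0, 0],
    [0, 0, 0],
    [0, 0, 0],
    [0, 0, 0],
    [0, 0, 0]
  ],
  "dp": [
    [0, 0, -0.001],
    [0, 0, -0.001],
    [0, 0, -0.001],
    [0, 0, -0.001],
    [0, 0, 0]
  ],
  "fingers": [0.03, 0.03, 0.03, 0.03, 0.03]
}}

```text
clock: 16.68
position: [482.6, 363.7, 122.7]
ee_rot: [-0.202, 0.836, 0.128, 0.493]
contact_force: [-0.4, 0.9, -2.5]
gripper_width: 58.4
```

Call:
{"method": "servo_tool", "body": {
  "turn": [
    [0, 0, 0],
    [0, 0, 0],
    [0, 0, 0],
    [0, 0, 0],
    [0, 0, 0]
  ],
  "dp": [
    [0, 0, -0.001],
    [0, 0, -0.001],
    [0, 0, -0.001],
    [0, 0, 0],
    [0, 0, 0]
  ],
  "fingers": [0.03, 0.03, 0.03, 0.03, 0.03]
}}

```text
clock: 17.3
position: [482.7, 363.7, 119.6]
ee_rot: [-0.202, 0.836, 0.128, 0.494]
contact_force: [-0.0, 0.0, -2.1]
gripper_width: 58.5
```

```bash
python3 -c "
from h import *
todo([483.5,365,119]); todo([483.5,365,119])"
```

```text
t 17.3 pos [482.7 363.7 119.6] J [ 0.301  0.415 -0.867 -2.907 -0.788  1.479] F [-0.   0.  -2.1] w 58.5
dp [ 0.0008  0.0013 -0.0006] rv [0. 0. 0.] rows 0.021702753185412385
t 17.3 pos [482.7 363.7 119.6] J [ 0.301  0.415 -0.867 -2.907 -0.788  1.479] F [-0.   0.  -2.1] w 58.5
dp [ 0.0008  0.0013 -0.0006] rv [0. 0. 0.] rows 0.021702753185412385
```

Call:
{"method": "servo_tool", "body": {
  "turn": [
    [0, 0, 0],
    [0, 0, 0],
    [0, 0, 0],
    [0, 0, 0],
    [0, 0, 0]
  ],
  "dp": [
    [0, 0, -0.001],
    [0, 0, -0.001],
    [0, 0, 0],
    [0, 0, 0],
    [0, 0, 0]
  ],
  "fingers": [0.03, 0.03, 0.03, 0.03, 0.03]
}}

```text
clock: 17.92
position: [483.3, 364.1, 119.2]
ee_rot: [-0.202, 0.835, 0.128, 0.496]
contact_force: [-0.0, 0.5, -0.1]
gripper_width: 58.5
```

The force has gone from -2.1 to -0.1 N, so the pan carries the jar. Releasing, then backing off along the tool axis.

Call:
{"method": "servo_tool", "body": {
  "turn": [
    [0, 0, 0],
    [0, 0, 0],
    [0, 0, 0],
    [0, 0, 0],
    [0, 0, 0]
  ],
  "dp": [
    [0, 0, 0],
    [0, 0, 0],
    [0, 0, 0],
    [0, 0, 0],
    [0, 0, 0]
  ],
  "fingers": [0.066, 0.075, 0.0854, 0.0854, 0.0854]
}}

```text
clock: 18.55
position: [484.4, 364.4, 120.1]
ee_rot: [-0.201, 0.834, 0.128, 0.497]
contact_force: [-0.4, -0.3, -0.4]
gripper_width: 85.3
```

Run:
```python
from h import *
todo([483.5,365,119]); s=read_state(); print('tool z',R.from_quat(s['ee_rot']).as_matrix()[:,2].round(2))
w=get_image('wrist'); print([(np.round(x['box']),x['score']) for x in search_frame('jar_center','wrist')[:1]])
```

```text
t 18.55 pos [484.4 364.4 120.1] J [ 0.3    0.42  -0.867 -2.909 -0.8    1.482] F [-0.4 -0.3 -0.4] w 85.3
dp [-0.0009  0.0006 -0.0011] rv [0. 0. 0.] rows 0.01888657910203288
tool z [ 0.78  0.41 -0.47]
[(array([191., 169., 181., 241.]), 0.57)]
```

Call:
{"method": "servo_tool", "body": {
  "turn": [
    [0, 0, 0],
    [0, 0, 0],
    [0, 0, 0],
    [0, 0, 0],
    [0, 0, 0]
  ],
  "dp": [
    [-0.0085, -0.0045, 0.005],
    [-0.0155, -0.008, 0.0095],
    [-0.0155, -0.008, 0.0095],
    [-0.0155, -0.008, 0.0095],
    [-0.0155, -0.008, 0.0095]
  ],
  "fingers": [0.0854, 0.0854, 0.0854, 0.0854, 0.0854]
}}

```text
clock: 19.27
position: [409.5, 326.1, 163.5]
ee_rot: [-0.202, 0.835, 0.128, 0.496]
contact_force: [-0.4, -0.5, -0.4]
gripper_width: 85.4
```

Call:
{"method": "servo_tool", "body": {
  "turn": [
    [0, 0, 0],
    [0, 0, 0],
    [0, 0, 0],
    [0, 0, 0],
    [0, 0, 0]
  ],
  "dp": [
    [-0.008, -0.004, 0.025],
    [-0.008, -0.004, 0.03],
    [0, 0, 0.03],
    [0, 0, 0],
    [0, 0, 0]
  ],
  "fingers": [0.0854, 0.0854, 0.0854, 0.0854, 0.0854]
}}

```text
clock: 19.9
position: [387.2, 314.7, 251.1]
ee_rot: [-0.202, 0.834, 0.128, 0.497]
contact_force: [-0.5, 0.1, -0.2]
gripper_width: 85.3
```

Run:
```python
from h import *
todo([483.5,365,119])
S=save('scene','s9.png');D=save('side','d9.png')
a=cv2.imread('pics/s9.png')[120:400,140:480]; b=cv2.imread('pics/d9.png')[100:330,60:560]
c=np.zeros((600,700,3),np.uint8); x=cv2.resize(a,(360,296)); y=cv2.resize(b,(652,300)); c[:296,:360]=x; c[300:,:652]=y; cv2.imwrite('pics/f.png',c)
for n in('scene','side'): print(n,[(np.round(x['box']),x['score']) for x in search_frame('jar_center',n)[:2]])
P=[468.5,357]
for n,d in(('scene',S),('side',D)): print(n,proj(d,P+[177]),proj(d,P+[82]))
```

```text
t 19.9 pos [387.2 314.7 251.1] J [ 0.371 -0.122 -0.742 -2.44  -0.161  0.917] F [-0.5  0.1 -0.2] w 85.3
dp [ 0.0963  0.0503 -0.1321] rv [0. 0. 0.] rows 2.200966229621627
scene [(array([402., 216.,  44.,  46.]), 0.71)]
side [(array([110., 176.,  51.,  48.]), 0.94)]
scene [430.46837192 230.30451103] [416.46911438 243.2883936 ]
side [130.31509211 192.61453433] [147.27311961 208.60146718]
```

View pics/f.png

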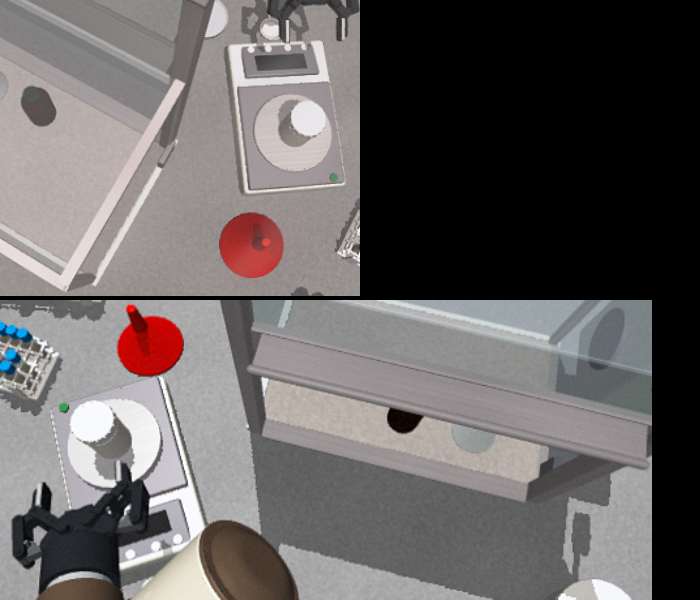

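The jar stands upright, with its lid at (430,234) in the scene picture and (132,193) in the side picture, within a few pixels of where a centred jar would show. The sash is up, both other vessels are in place, and the gripper is clear of everything. Handing in.

```bash
python3 -c "
from bench import *
print(job_done())"
```

```text
the job is handed in; nothing more can be done
None
```

I raised the sash to about 0.265 m with the shut fingertips, and it held by itself once I let go. I then took the jar out under it, stood it on the balance pan, released it and backed the gripper away. The job was handed in at about 20 s, and no verdict was reported.

**Jar position:** in the last pictures its lid was within about 4 pixels of where a centred jar should show in both cameras. That is roughly 8 mm from the pan's centre. Its axis was tilted about 0.015 rad, from the tool's pose just before lowering, and it looked upright afterwards.

**Setting down:** at contact the measured force eased from -2.1 N to -0.1 N, so the jar went down without pressing on the balance.

**Enclosure:** the sash still stood up. The flask and dark bottle looked unmoved; I judged this by eye, not by measuring.

**Things that were less certain:**
- Joint 4 read -3.162 rad over the pan, just past its stated end of -3.16. I turned the wrist straight back, and nothing was flagged. The arm also ended with joint 5 at -0.161, next to its end of -0.16.
- The two cameras put the pan's centre about 7 mm apart, so I used the average.
- My fitted model of the arm's geometry never matched well, so I dropped it and moved by the measured tool pose.

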